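# Draw the fuse carrier from an interlocked fuse base and keep it in hand

## Robot

A 6-joint arm with a two-finger parallel gripper is mounted at the origin on a cart in front of the work surface, level with it; the furniture and walls round the work are solid. World frame = base frame: x ahead of the robot, y to its left, z up, the work surface at z = 0. Lengths are in m, angles in degrees, forces in N, time in s.
With the tool pointing down it reaches from about 0.3 to 0.75 m from the base axis. Payload 8.5 kg.
Tool frame: the origin (TCP) lies between the finger pads; the fingertips stand 17 mm ahead of it and the grasp point (between the pads) lies 2 mm behind it (env.tip_reach is the distance from the TCP to the fingertips, in m); z points along the fingers, y is the line along which they close (so a half turn about z gives the same grasp; the last joint's range is limited). The gripper opens to 85 mm and grips with 20 to 120 N. Pads are 22 mm wide; open, the fingers measure 114 mm over their backs; the gripper's body (76 mm by 85 mm) begins 54 mm behind the grasp point. The pads swing forward as they close: fully open they stand 13 mm farther back than shut.
Start: joints at [-86.878, 21.807, 74.336, -0, 83.858, -12.336], TCP at [0.147, -0.53, 0.248] pointing down, gripper open.
Joint ranges: [-178.18, 178.18], [-50.72, 133.34], [12.68, 142.11], [-81.47, 261.47], [9.98, 163.14], [-165.26, 165.26]. Speed limits (degrees/s): [136.94, 136.94, 180, 180, 180, 180].

## Interface

Orientations are given as a 3x3 rotation matrix whose columns are the frame's x, y, z axes.
In Python, from rig import env, viewer gives the robot as it stands.
- The arm moves only by the tool move_arm, never from a script. Its argument "motion" is a list of rows, each a list of 2 entries, a list of its own where there are three numbers: the shift along the tool's x, y, z normalised to -1 to 1, where 1 is 50 mm, then the turn, a rotation vector about the tool's x, y, z normalised to -1 to 1, where 1 is 8 degrees. A call has 1 to 20 rows; each row shifts and turns the commanded pose from where the row before left it, along the tool's axes as they then stand; what a row does not reach is not made up. A row lasts 1/10 s, in which the tool goes at most 50 mm and 8.59 degrees, less where a joint would pass 70% of its speed; a pose out of reach is approached as far as the arm can. A call with a number of a shift or a turn outside -1 to 1 is refused whole. A call with a gripper value outside its range is refused whole. "claw" is the closure, from 0 (fully open) to 1 (shut), set as the call begins (left out, the last holds). The fingers move at their own pace and stop on an object; "force" is the grip in N (left out, the last holds). Time passes only in rows, so rows that do not move let the fingers close. It gives the time, the measured TCP pose, the force, the opening and the grip force at its end, in the units of the state.
- env.observe(): the state, without advancing time (a new reading comes with each control period).
- viewer.get_image(name): name is "side" or "top" or "wrist"; returns a dict with "frame" (384x512x3 uint8, red, green, blue), "depth" (384x512 float32, m along the optical axis (not along the pixel's ray), 0 where there is no reading), "fx", "fy", "cx", "cy" (pixels), "eye" and "attitude" of the camera in the world; the wrist camera has in their place "T_tool_cam" (4x4, takes a point from camera to tool coordinates, whose origin is the TCP and whose axes are the flange's). Camera axes: x right, y up, looking along -z (the intrinsics and any distortion apply to the point x, -y, -z); pixel columns grow to the right and rows downward; lengths in m; the calibration is good to about 2 mm. A picture is of the moment at which its call begins: read the wrist's pose just before it.
- env.close_job(): hands the job in; it is judged then, once.
The state is a dict: "time_s": time; "q": joint angles; "qvel": joint speeds; "joint_efforts": joint torques, N m; "position": TCP position; "tool_rot": TCP orientation; "ft_force": force on the tool from outside, world axes, zero at the start; "wrist_torque": the same for the moment, N m; "grip_width": finger opening in m; "gripper_force": force on a finger pad.
Only numpy, scipy, OpenCV 4.12 (cv2) and the standard library are available. Lean on these libraries where they do the work, as an engineer would, in place of code of your own. Each camera call takes 0.05 s, during which the arm holds its last target. There are 200 camera calls.

## Task

The two-way fuse base on the bench is to have its fuse checked: slide the interlock bar by its knob all the way to the right, to its off end, so that its tongues no longer overhang the carriers. Then take the carrier that has the round cartridge fuse lying on top (not the one with the flat copper link, which stays plugged in), pinch its two opposed side catches together and draw it straight up out of the base. Finish while still holding it upright and still by the pinched catches, at least 5 cm clear above the base, and leave the other things on the bench where they lie.

Things in the scene. Friction and masses are not known exactly. Their poses are not given: they have to be found in the camera images.
- fuse_unit: Two-way fuse base: light grey-beige block fixed to the bench, 132 (its x) by 180 mm (its y); deck 46 mm above the bench from x = -90 to +42; rail 61.5 mm high along the front edge, x -90 to -77, interlock bar behind it. Origin on the bench midway between its wells, which are at y = +35 and -35 mm; x to the rear, y left along the wells, z up. Either carrier may be in either well.
- fuse_carrier: Carrier to draw: dark plug-in block with a white round cartridge fuse (10 mm across, 38 long, steel caps) on top. Origin under its foot, 8 mm above the bench when seated; axes as the base's. Foot 40 (x) by 30 mm (y), 1 mm play in the well; head 38 by 30, flat top 77, fuse top 89 mm above the origin. Flange on its -y side to y = -24, under a tongue of the bar until that is off. 0.11 to 0.22 kg.
- fuse_pinch (a point): Midpoint between the fuse carrier's two catch pads, 60 mm above its origin. Pads: grey, ribbed, 17 mm wide, on the front and rear (-x, +x) faces, from 12 below to 12 above this point (9 to 34 mm above the deck); 56 mm apart over their outer faces, 42 fully pressed. Hooks hold the carrier until both are pressed. Free deck: 36 mm before the front pad, behind the rear pad nothing in the way.
- link_carrier: The carrier to be left alone: same shape, size, frame and catches, but with a flat copper link (36 by 12 by 2.5 mm, two screws) on its top instead of the round fuse. Seated, its origin is 8 mm above the bench.
- interlock (a joint): Travel of the grey interlock bar along the fuse base's -y direction (to the right, seen from the robot), m: 0 = on (tongues over the carriers' flanges), 0.020 = off, at its stop. It starts within 2 mm of on, stays where it is left, and takes about 3 N.
- interlock_knob (a point): Point inside the dark ribbed knob of the interlock bar, 74 mm above the bench and 14 mm below the knob's top. The knob is 18 mm (base's x) by 20 mm (base's y), and stands free from 62 to 88 mm above the bench; its middle is 72 mm in front of the line of the wells. It moves with the bar.
- fuse_catch_front (a joint): Press of the fuse carrier's front (-x) catch, m: 0 = sprung out, 0.007 = fully pressed; it frees its lip beyond about 0.0055. Spring 2 N at rest, 5.5 N fully pressed.
- fuse_catch_rear (a joint): Press of the fuse carrier's rear (+x) catch, as the front one. A grip of 15 to 25 N presses both fully.
- multimeter: Bystander: hand multimeter lying face up, 150 by 78 by 46 mm, loose, to the right of the base. Origin under its middle.
- tape_roll: Bystander: roll of dark tape lying flat, 55 mm across, 19 mm high, loose, at the left front corner of the bench. Origin under its middle.
- side_cutters: Bystander: side cutters with red handles, 134 by 45 by 12 mm, loose, behind the base on the right.
- screwdriver_orange: Bystander: screwdriver with an orange handle, 176 mm long, loose, behind the base on the right.
- screwdriver_small: Bystander: small dark screwdriver, 136 mm long, 13 mm thick, loose, lying on the bench beside the left end of the fuse base.
- clear_box: Bystander: small clear parts box, 57 by 35 by 15 mm, loose, near the bench's front edge on the left. Origin under its middle.

How it is judged:
By the outcome, as a careful person would: the job done as asked, in the order asked, and still so for the second after the job is handed in, while the arm keeps its last pose, push and grip.
It also fails if it takes over 48 s, if anything falls off the work surface, if the arm or the gripper's body presses on something with over 40 N, if the wrist force passes 120 N, or if a joint passes its speed limit or range.

## Working session

There is one attempt and no reset: what is moved stays moved. The work goes in short steps, Python scripts to look and compute and a tool call to move; the robot and the scene stay as the last step left them, time stands still between calls to the robot, and variables do not carry over. Pictures are saved under pics/ and viewed, at most 10 in all, crops included, and the job is handed in when it is done.

Besides the shell and the picture viewer there is one more tool, called after ">>>" by a JSON object that holds its "op" and its "data". move_arm: Moves the arm, as the interface text tells. Scaled input: -1 to 1 covers 50 mm each way for a shift and 8 degrees each way for a turn. Its arguments: {"type":"object","properties":{"motion":{"type":"array","items":{"type":"array"}},"claw":{"type":"number"},"force":{"type":"number"}},"required":["motion"]}

```bash
mkdir -p pics; cat > h.py <<'E'
import numpy as np, cv2
from rig import env, viewer
def get(name,tag):
    s=env.observe(); im=viewer.get_image(name)
    np.savez(f'pics/{tag}.npz',pos=s['position'],R=s['tool_rot'],**{k:np.asarray(v) for k,v in im.items()})
    cv2.imwrite(f'pics/{tag}.png',im['frame'][:,:,::-1]); return im
def cloud(tag):
    d=np.load(f'pics/{tag}.npz'); z=d['depth']; v,u=np.mgrid[:z.shape[0],:z.shape[1]]
    p=np.stack([(u-d['cx'])/d['fx']*z,-(v-d['cy'])/d['fy']*z,-z],-1)
    if 'T_tool_cam' in d:
        T=d['T_tool_cam']; p=p@T[:3,:3].T+T[:3,3]; return p@d['R'].T+d['pos']
    A=d['attitude']; return p@A.T+d['eye']
E
python3 - <<'E'
from h import *
s=env.observe(); print(s)
for n in ['top','side']:
    im=get(n,n+'0'); print(n,{k:np.asarray(v).tolist() for k,v in im.items() if k not in('frame','depth')})
a=[cv2.imread(f'pics/{n}0.png') for n in('top','side')]
cv2.imwrite('pics/both0.png',cv2.resize(np.vstack(a),None,fx=.78,fy=.78))
E
```

```text
{'time_s': 0.0, 'q': array([-8.68766766e+01,  2.18408242e+01,  7.43851341e+01, -7.28123786e-04,
        8.38577995e+01, -1.23367930e+01]), 'qvel': array([ 0.03757853,  0.09756724, -0.06026661,  0.05131966,  0.01451655,
        0.10527167]), 'joint_efforts': array([-4.16932317e-04, -4.48461485e+01, -2.31277227e+01, -1.91734289e-04,
        4.87054145e-03,  5.86320454e-06]), 'position': array([ 0.14658244, -0.52982643,  0.24771108]), 'tool_rot': array([[ 9.63815893e-01,  2.66568781e-01, -9.22657212e-05],
       [ 2.66568629e-01, -9.63814836e-01,  1.45898964e-03],
       [ 2.99994020e-04, -1.43079255e-03, -9.99998931e-01]]), 'ft_force': array([ 0.2715147 , -0.36065212, -0.3885797 ]), 'wrist_torque': array([ 0.02632077, -0.04337013, -0.00298   ]), 'gripper_force': 0.0, 'grip_width': 0.08529550904136075}
top {'fx': 429.0507652774625, 'fy': 429.0507652774625, 'cx': 249.66001358645028, 'cy': 197.26639461736974, 'eye': [0.4558628609404822, 0.09263548939692534, 1.143991645542305], 'attitude': [[-0.0018169690955986782, 0.9983468519097707, -0.0574479060119332], [-0.9998690838698365, -0.0008900625729874422, 0.01615620344975722], [0.016078362621841178, 0.05746974047676251, 0.9982177694195462]]}
side {'fx': 349.4711961450303, 'fy': 349.4711961450303, 'cx': 255.12763637960037, 'cy': 193.165956301989, 'eye': [0.42348548992343255, 0.7347704179601497, 0.6152742931244316], 'attitude': [[-0.9917902929367723, 0.08840240738055648, -0.09239604540083603], [-0.12729398232179662, -0.6137279363238836, 0.7791882072004718], [0.01217607905071862, 0.7845527608420924, 0.6199425042324502]]}
```

View pics/top0.png

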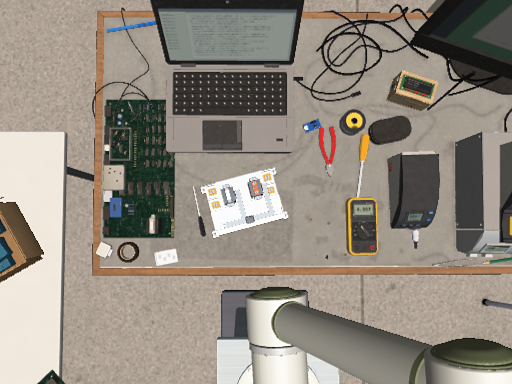

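View pics/side0.png

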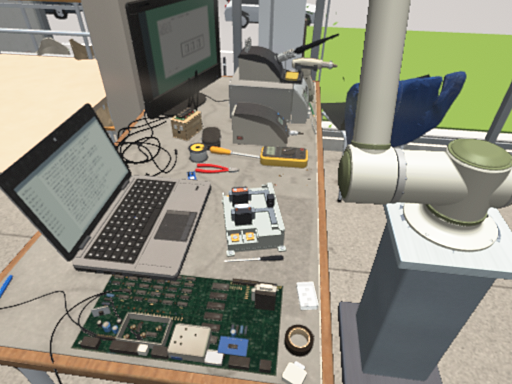

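```bash
python3 - <<'E'
from h import *
a=cv2.imread('pics/top0.png')[160:245,190:300]
b=cv2.imread('pics/side0.png')[175:275,210:300]
a=cv2.resize(a,None,fx=5,fy=5,interpolation=cv2.INTER_CUBIC); b=cv2.resize(b,None,fx=5,fy=5,interpolation=cv2.INTER_CUBIC)[:500]
a=a[:, :]; h=max(a.shape[0],b.shape[0])
pad=lambda x:np.pad(x,((0,h-x.shape[0]),(0,0),(0,0)))
c=cv2.hconcat([pad(a),pad(b)]); c=cv2.resize(c,None,fx=.8,fy=.8,interpolation=cv2.INTER_AREA);cv2.imwrite('pics/crop0.png',c); print(c.shape)
P=cloud('top0'); 
sub=P[160:245,190:300]; z=sub[...,2]
# deck fit: rect of points 40<z<52
m=((z>.038)&(z<.054)).astype(np.uint8); n,l,st,_=cv2.connectedComponentsWithStats(m); i=1+st[1:,4].argmax(); q=sub[l==i]
r=cv2.minAreaRect((q[:,:2]*1000).astype(np.float32)); print('deck',r,cv2.boxPoints(r),np.median(q[:,2]))
for lo,hi in((.056,.068),(.075,.083),(.083,.092),(.092,.11)):
    m=((z>lo)&(z<hi)).astype(np.uint8); n,l,st,_=cv2.connectedComponentsWithStats(m)
    for i in range(1,n):
        if st[i,4]>8:
            print(lo,st[i,4],(sub[l==i].mean(0)*1000).round(1),'uv',st[i,:2]+[190,160]+st[i,2:4]//2)
E
```

```text
(400, 800, 3)
deck ((514.8936767578125, 95.6096420288086), (118.53862762451172, 173.80470275878906), 15.812162399291992) [[434.18756  163.07367 ]
 [481.54666   -4.15431 ]
 [595.5998    28.145615]
 [548.2407   195.3736  ]] 0.04736444311199406
0.056 807 [471.6  73.5  60.6] uv [250 209]
0.075 16 [564.   69.7  80.2] uv [252 179]
0.075 16 [545.9 135.9  80.6] uv [225 186]
0.075 24 [518.7  55.5  80.4] uv [258 197]
0.075 22 [500.3 123.9  80.4] uv [230 204]
0.083 175 [541.4  62.6  86.9] uv [255 187]
0.083 58 [525.1 120.6  86.2] uv [232 194]
0.083 60 [519.3 139.3  86.5] uv [225 197]
0.083 53 [462.3  76.6  88.8] uv [249 220]
0.092 65 [522.9 130.   97. ] uv [228 195]
```

View pics/crop0.png

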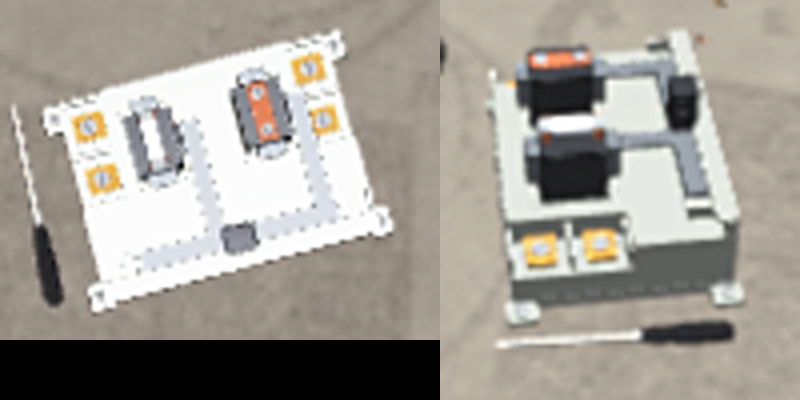

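>>> {"op": "move_arm", "data": {"motion": [[[0.55,-0.59,0],[0,0,0]],[[0.55,-0.59,0],[0,0,0]],[[0.55,-0.59,0],[0,0,0]],[[0.55,-0.59,0],[0,0,0]],[[0.55,-0.59,0],[0,0,0]],[[0.55,-0.59,0],[0,0,0]],[[0.55,-0.59,0],[0,0,0]],[[0.55,-0.59,0],[0,0,0]],[[0.55,-0.59,0],[0,0,0]],[[0.55,-0.59,0],[0,0,0]],[[0.55,-0.59,0],[0,0,0]],[[0.55,-0.59,0],[0,0,0]],[[0.55,-0.59,0],[0,0,0]],[[0.55,-0.59,0],[0,0,0]],[[0.55,-0.59,0],[0,0,0]],[[0.55,-0.59,0],[0,0,0]],[[0.55,-0.59,0],[0,0,0]],[[0,0,0],[0,0,0]],[[0,0,0],[0,0,0]]], "claw": 0.4}}

```text
time_s: 2.0
position: [0.4633, 0.0783, 0.2478]
tool_rot: [[0.963, 0.268, -0.001], [0.268, -0.963, -0.0], [-0.001, -0.0, -1.0]]
ft_force: [-0.3, -0.6, 0.1]
grip_width: 0.0513
gripper_force: 0.0
```

```bash
python3 - <<'E'
from h import *
im=get('wrist','w1'); s=env.observe(); print(env.tip_reach,s['time_s'],s['position'],s['q'])
print(np.round(im['T_tool_cam'],4).tolist(),im['fx'])
P=cloud('w1'); z=P[...,2]
for lo,hi in((.04,.052),(.056,.068),(.075,.083),(.083,.0925),(.0925,.11)):
    m=((z>lo)&(z<hi)).astype(np.uint8); n,l,st,_=cv2.connectedComponentsWithStats(m)
    for i in range(1,n):
        if st[i,4]>60:
            q=(P[l==i]*1000).astype(np.float32); r=cv2.minAreaRect(q[:,:2]); print(lo,st[i,4],q.mean(0).round(1),'rect',np.round(r[0],1),np.round(r[1],1),round(r[2],1),'uv',st[i,:4])
E
```

```text
0.017 2.05 [0.46312866 0.07762034 0.24801869] [-4.96756155e+00  1.37623054e+01  8.63971168e+01 -1.64798980e-02
  7.98970697e+01  6.95588995e+01]
[[0.0006, 0.9558, 0.2941, 0.0751], [1.0, -0.0007, 0.0002, -0.0011], [0.0003, 0.2941, -0.9558, -0.1257], [0.0, 0.0, 0.0, 1.0]] 290.0190994054439Traceback (most recent call last):
  File "<stdin>", line 9, in <module>
cv2.error: OpenCV(4.12.0) /io/opencv/modules/imgproc/src/convhull.cpp:143: error: (-215:Assertion failed) total >= 0 && (depth == CV_32F || depth == CV_32S) in function 'convexHull'
```

View pics/w1.png

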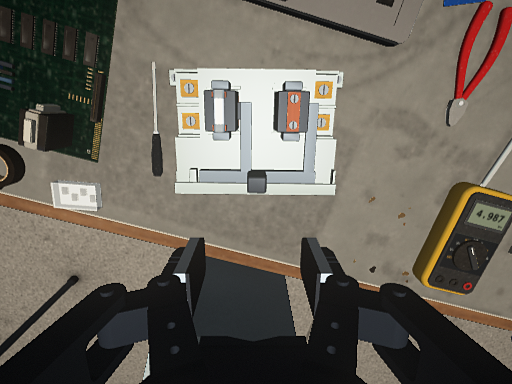

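```bash
cat > comp.py <<'E'
from h import *
def comps(tag):
    P=cloud(tag); z=P[...,2]
    for lo,hi in((.056,.066),(.074,.083),(.083,.0925),(.0925,.11)):
        m=((z>lo)&(z<hi)).astype(np.uint8); m[210:]=0; n,l,st,_=cv2.connectedComponentsWithStats(m)
        for i in range(1,n):
            if 40<st[i,4]<6000:
                q=np.ascontiguousarray((P[l==i]*1000).astype(np.float32)); r=cv2.minAreaRect(np.ascontiguousarray(q[:,:2])); print(lo,st[i,4],q.mean(0).round(1),'rect',np.round(r[0],1),np.round(r[1],1),round(r[2],1),'uv',st[i,:4])
E
python3 -c "
from comp import *
comps('w1')"
```

```text
0.056 4244 [474.5  72.   59. ] rect [491.9  84.7] [ 99.1 179.7] 14.9 uv [174 102 162  94]
0.056 537 [449.2 319.2  59.6] rect [447.3 318.9] [22.1 39.7] 85.7 uv [ 22 111  24  39]
0.074 168 [545.  134.7  80. ] rect [544.7 134.7] [ 9.1 16.8] 13.3 uv [211  80  19  11]
0.074 172 [563.1  67.9  79.8] rect [563.4  67.6] [ 8.1 17.1] 14.8 uv [284  81  19  10]
0.074 134 [499.2 122.   79.9] rect [499.1 122.3] [ 8.1 16.1] 15.4 uv [213 132  17   9]
0.074 140 [517.3  55.5  80. ] rect [517.3  55.2] [ 7.  17.1] 16.0 uv [282 133  18   8]
0.083 368 [519.9 139.1  85.2] rect [519.6 138.5] [37.8 10.1] 15.3 uv [204  90  11  42]
0.083 468 [524.8 119.5  85.4] rect [524.8 119.8] [37.7 10.7] 14.8 uv [223  90  13  42]
0.083 1300 [540.6  61.6  86. ] rect [540.2  61.2] [37.9 30.3] 15.5 uv [277  91  33  42]
0.083 325 [463.   75.7  87.9] rect [462.8  75.3] [17.1 19.5] 15.5 uv [247 176  20  17]
0.0925 474 [522.6 128.8  95.6] rect [522.  128.9] [37.5 13. ] 14.9 uv [211  90  15  43]
```

>>> {"op": "move_arm", "data": {"motion": [[[-0.01,0.04,0.5],[0,0,0]],[[0,0,0.5],[0,0,0]],[[0,0,0.5],[0,0,0]],[[0,0,0.5],[0,0,0]],[[0,0,0.5],[0,0,0]],[[0,0,0.4],[0,0,0]],[[0,0,0.2],[0,0,0]],[[0,0,0.2],[0,0,0]],[[0,0,0],[0,0,0]],[[0,0,0],[0,0,0]],[[0,0,0],[0,0,0]]]}}

```text
time_s: 3.15
position: [0.4639, 0.0757, 0.0841]
tool_rot: [[0.964, 0.266, 0.001], [0.266, -0.964, -0.0], [0.001, 0.001, -1.0]]
ft_force: [-0.3, -0.2, 0.0]
grip_width: 0.051
gripper_force: 0.0
```

>>> {"op": "move_arm", "data": {"motion": [[[0,0,0],[0,0,0]],[[0,0,0],[0,0,0]],[[0,0,0],[0,0,0]],[[0,0,0],[0,0,0]],[[0,0,0],[0,0,0]],[[0,0,0],[0,0,0]],[[0,0,0],[0,0,0]]], "claw": 1, "force": 25}}

```text
time_s: 3.85
position: [0.4637, 0.0758, 0.0838]
tool_rot: [[0.964, 0.266, 0.001], [0.266, -0.964, -0.0], [0.001, 0.0, -1.0]]
ft_force: [-1.1, -1.5, 6.3]
grip_width: 0.0193
gripper_force: 27.6
```

>>> {"op": "move_arm", "data": {"motion": [[[0,0.03,-0.01],[0,0,0]],[[0,0.05,0],[0,0,0]],[[0,0.05,0],[0,0,0]],[[0,0.05,0],[0,0,0]],[[0,0.05,0],[0,0,0]],[[0,0.05,0],[0,0,0]],[[0,0.05,0],[0,0,0]],[[0,0.03,0],[0,0,0]],[[0,0,0],[0,0,0]],[[0,0,0],[0,0,0]]]}}

```text
time_s: 4.85
position: [0.4684, 0.0581, 0.0838]
tool_rot: [[0.964, 0.267, 0.0], [0.267, -0.964, -0.001], [-0.0, 0.001, -1.0]]
ft_force: [-0.0, -1.7, 1.5]
grip_width: 0.0195
gripper_force: 26.9
```

>>> {"op": "move_arm", "data": {"motion": [[[0,0.02,0],[0,0,0]],[[0,0.02,0],[0,0,0]],[[0,0,0],[0,0,0]],[[0,0,0],[0,0,0]]]}}

```text
time_s: 5.25
position: [0.4689, 0.0566, 0.0838]
tool_rot: [[0.964, 0.267, -0.0], [0.267, -0.964, 0.0], [-0.0, -0.0, -1.0]]
ft_force: [0.6, 1.9, 0.4]
grip_width: 0.0192
gripper_force: 26.9
```

>>> {"op": "move_arm", "data": {"motion": [[[0,0.02,0],[0,0,0]],[[0,0.02,0],[0,0,0]],[[0,0,0],[0,0,0]],[[0,0,0],[0,0,0]]]}}

```text
time_s: 5.65
position: [0.4689, 0.0562, 0.0838]
tool_rot: [[0.964, 0.266, -0.001], [0.266, -0.964, 0.003], [0.0, -0.003, -1.0]]
ft_force: [0.3, 12.2, 2.3]
grip_width: 0.0198
gripper_force: 27.1
```

>>> {"op": "move_arm", "data": {"motion": [[[0,-0.02,0],[0,0,0]],[[0,0,0],[0,0,0]]]}}

```text
time_s: 5.85
position: [0.4689, 0.0563, 0.0838]
tool_rot: [[0.964, 0.267, -0.0], [0.267, -0.964, 0.001], [-0.0, -0.001, -1.0]]
ft_force: [-0.6, 7.2, 1.3]
grip_width: 0.0192
gripper_force: 27.0
```

>>> {"op": "move_arm", "data": {"motion": [[[0,0,0],[0,0,0]],[[0,0,0],[0,0,0]],[[0,0,0],[0,0,0]],[[0,0,0],[0,0,0]],[[0,0,-0.3],[0,0,0]],[[0,0,-0.5],[0,0,0]],[[0,0,-0.6],[0,0,0]],[[0,0,-0.6],[0,0,0]],[[0,0,-0.6],[0,0,0]],[[0,0,-0.4],[0,0,0]],[[0,0,0],[0,0,0]],[[0,0,0],[0,0,0]]], "claw": 0.3}}

```text
time_s: 7.05
position: [0.4689, 0.0555, 0.2333]
tool_rot: [[0.964, 0.266, -0.0], [0.266, -0.964, -0.0], [-0.0, -0.0, -1.0]]
ft_force: [-0.3, 0.4, -0.6]
grip_width: 0.0599
gripper_force: 0.0
```

```bash
python3 -c "
from comp import *
s=env.observe();print(s['time_s'],s['position'],s['q'][5],s['tool_rot'][:,0])
get('wrist','w2');comps('w2')"
```

```text
7.05 [0.46887926 0.05553022 0.23328473] 66.8949964554826 [ 9.63846499e-01  2.66457663e-01 -4.89559343e-04]
0.056 57 [526.2 114.4  61. ] rect [525.8 114.2] [36.7  0.5] 14.7 uv [211  91   3  40]
0.056 4696 [477.8  61.2  59. ] rect [491.3  84.8] [ 98.8 179.5] 15.5 uv [149 102 169  97]
0.056 198 [447.7 315.6  57.3] rect [447.6 313.1] [38.8 11.6] 1.9 uv [  0 114  13  38]
0.074 180 [545.3 134.2  79.9] rect [545.  134.6] [ 7.9 16.7] 16.0 uv [183  79  20  10]
0.074 199 [563.   67.7  79.9] rect [563.1  67.5] [ 8.6 16.4] 15.3 uv [260  79  19  11]
0.074 57 [525.6 114.3  78.5] rect [526.  114.4] [36.8  0.5] 15.1 uv [208  90   3  42]
0.074 156 [499.1 121.9  79.9] rect [499.  122.3] [ 7.7 16.6] 15.4 uv [186 133  19   9]
0.074 159 [517.6  55.6  79.9] rect [517.6  55.5] [ 7.6 16.3] 16.0 uv [259 133  18   9]
0.074 42 [475.2  59.9  78.8] rect [475.1  59.7] [ 1.4 18.9] 16.4 uv [242 176  20   4]
0.083 366 [519.9 139.4  85.3] rect [519.7 138.8] [36.7  9.9] 14.6 uv [175  89  11  43]
0.083 551 [525.2 119.7  85.3] rect [524.5 119.8] [37.7 11.4] 14.9 uv [195  89  15  44]
0.083 1399 [540.7  61.4  86.1] rect [540.4  60.9] [36.8 29.5] 15.5 uv [253  90  34  43]
0.083 356 [467.7  57.5  87.8] rect [467.3  57.4] [17.5 18.7] 15.5 uv [242 179  20  18]
0.0925 536 [522.5 128.3  95.6] rect [522.2 128.6] [37.8 12.8] 14.6 uv [182  88  17  46]
```

```bash
python3 -c "
import cv2
a=cv2.imread('pics/w1.png')[60:200,170:340];b=cv2.imread('pics/w2.png')[60:200,145:315]
c=cv2.resize(cv2.hconcat([a,b]),None,fx=2.35,fy=2.35,interpolation=cv2.INTER_CUBIC);cv2.imwrite('pics/c2.png',c);print(c.shape)"
```

```text
(329, 799, 3)
```

View pics/c2.png

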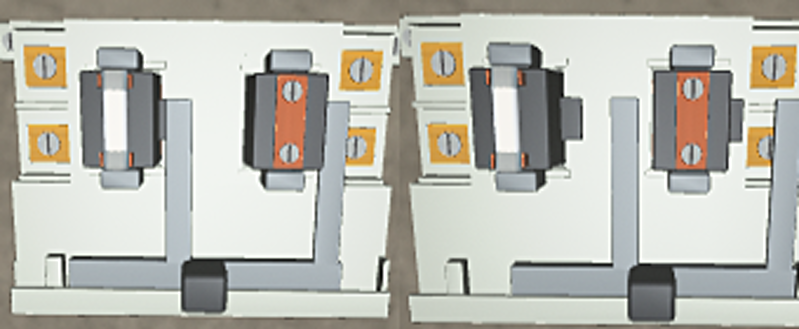

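```bash
python3 -c "
import cv2
b=cv2.imread('pics/w2.png')[150:205,200:330]
c=cv2.resize(b,None,fx=5,fy=5,interpolation=cv2.INTER_CUBIC);cv2.imwrite('pics/c3.png',c);print(c.shape)"
```

```text
(275, 650, 3)
```

View pics/c3.png

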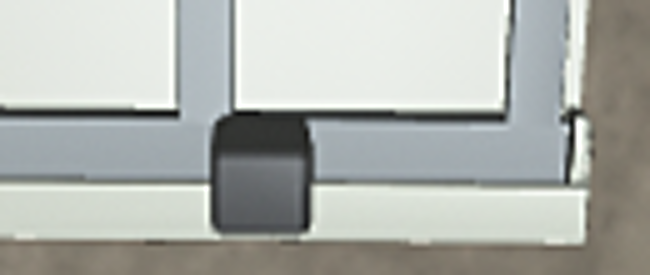

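>>> {"op": "move_arm", "data": {"motion": [[[0.354,-0.282,0],[0,0,0]],[[0.354,-0.282,0],[0,0,0]],[[0.354,-0.282,0],[0,0,0]],[[0.354,-0.282,0],[0,0,0]],[[0,0,0],[0,0,-0.94]],[[0,0,0],[0,0,-0.94]],[[0,0,0],[0,0,-0.94]],[[0,0,0],[0,0,-0.94]],[[0,0,0],[0,0,-0.94]],[[0,0,0],[0,0,-0.94]],[[0,0,0],[0,0,-0.94]],[[0,0,0],[0,0,-0.94]],[[0,0,0],[0,0,-0.94]],[[0,0,0],[0,0,-0.94]],[[0,0,0],[0,0,-0.94]],[[0,0,0],[0,0,-0.91]],[[0,0,0],[0,0,0]],[[0,0,0],[0,0,0]]], "claw": 0.1}}

```text
time_s: 8.9
position: [0.5221, 0.1288, 0.2329]
tool_rot: [[-0.263, 0.965, -0.002], [0.965, 0.263, -0.0], [0.0, -0.002, -1.0]]
ft_force: [0.4, 0.1, 0.3]
grip_width: 0.0773
gripper_force: 0.0
```

```bash
python3 -c "
from comp import *
s=env.observe();print(s['time_s'],s['position'],s['q'],s['tool_rot'],s['grip_width'])
get('wrist','w3');comps('w3')"
```

```text
8.9 [0.52212884 0.12876013 0.23285958] [ 1.23271999e+00  2.13008004e+01  7.77929494e+01 -5.83157015e-04
  8.10117401e+01 -1.40275904e+01] [[-2.63205965e-01  9.64737909e-01 -1.84050192e-03]
 [ 9.64739566e-01  2.63206323e-01 -4.96599064e-05]
 [ 4.36522947e-04 -1.78867580e-03 -9.99998305e-01]] 0.07725149062059097
0.056 1544 [444.3 115.   60.2] rect [445.5 119.6] [26.8 88. ] 15.2 uv [164 128  32  82]
0.056 70 [518.8 143.2  60.3] rect [518.9 143.2] [36.8  0.6] 14.9 uv [236 167  36   3]
0.074 77 [518.9 143.2  79.2] rect [518.6 143. ] [37.5  1. ] 14.9 uv [234 171  39   3]
0.074 141 [499.1 123.6  79.6] rect [499.4 122.4] [ 8.2 17.2] 15.5 uv [225 177   9  18]
0.074 144 [545.3 136.1  79.6] rect [545.5 135.3] [ 8.1 17. ] 17.7 uv [273 177   9  18]
0.083 470 [519.9 137.7  85.5] rect [519.9 137.6] [37.2 11.3] 15.6 uv [234 173  39  13]
0.083 270 [525.8 118.1  85.2] rect [525.3 118.3] [38.1  9.1] 10.4 uv [234 195  39   8]
0.0925 418 [522.4 129.6  95.6] rect [522.3 129.1] [37.9 12.7] 15.3 uv [233 183  41  14]
```

>>> {"op": "move_arm", "data": {"motion": [[[0,0,0.5],[0,0,0]],[[0,0,0.5],[0,0,0]],[[0,0,0.5],[0,0,0]],[[0,0,0.5],[0,0,0]],[[0,0,0.5],[0,0,0]],[[0,0,0.4],[0,0,0]],[[0,0,0.2],[0,0,0]],[[0,0,0.16],[0,0,0]],[[0,0,0],[0,0,0]],[[0,0,0],[0,0,0]],[[0,0,0],[0,0,0]]]}}

```text
time_s: 10.05
position: [0.5228, 0.1289, 0.0717]
tool_rot: [[-0.266, 0.964, 0.002], [0.964, 0.266, 0.0], [-0.0, 0.002, -1.0]]
ft_force: [0.0, -0.4, 0.2]
grip_width: 0.077
gripper_force: 0.0
```

>>> {"op": "move_arm", "data": {"motion": [[[0,0,0],[0,0,0]],[[0,0,0],[0,0,0]],[[0,0,0],[0,0,0]],[[0,0,0],[0,0,0]],[[0,0,0],[0,0,0]],[[0,0,0],[0,0,0]],[[0,0,0],[0,0,0]],[[0,0,0],[0,0,0]]], "claw": 1, "force": 25}}

```text
time_s: 10.85
position: [0.5226, 0.1288, 0.072]
tool_rot: [[-0.266, 0.964, 0.001], [0.964, 0.266, -0.0], [-0.0, 0.001, -1.0]]
ft_force: [-2.1, -0.1, 10.3]
grip_width: 0.0399
gripper_force: 24.7
```

>>> {"op": "move_arm", "data": {"motion": [[[0,0,-0.04],[0,0,0]],[[0,0,-0.06],[0,0,0]],[[0,0,-0.1],[0,0,0]],[[0,0,-0.1],[0,0,0]],[[0,0,0],[0,0,0]],[[0,0,0],[0,0,0]]]}}

```text
time_s: 11.45
position: [0.5224, 0.1288, 0.0859]
tool_rot: [[-0.267, 0.964, 0.0], [0.964, 0.267, -0.0], [-0.0, 0.0, -1.0]]
ft_force: [-0.4, -0.5, -1.9]
grip_width: 0.0395
gripper_force: 25.8
```

>>> {"op": "move_arm", "data": {"motion": [[[0,0,-0.15],[0,0,0]],[[0,0,-0.2],[0,0,0]],[[0,0,-0.2],[0,0,0]],[[0,0,-0.25],[0,0,0]],[[0,0,-0.3],[0,0,0]],[[0,0,-0.3],[0,0,0]],[[0,0,-0.3],[0,0,0]],[[0,0,-0.3],[0,0,0]],[[0,0,-0.3],[0,0,0]],[[0,0,-0.3],[0,0,0]],[[0,0,-0.2],[0,0,0]],[[0,0,-0.1],[0,0,0]],[[0,0,-0.05],[0,0,0]],[[0,0,0],[0,0,0]],[[0,0,0],[0,0,0]],[[0,0,0],[0,0,0]],[[0,0,0],[0,0,0]],[[0,0,0],[0,0,0]]]}}

```text
time_s: 13.25
position: [0.5223, 0.1288, 0.2331]
tool_rot: [[-0.267, 0.964, -0.0], [0.964, 0.267, 0.0], [0.0, -0.0, -1.0]]
ft_force: [-0.8, 0.6, -2.4]
grip_width: 0.0395
gripper_force: 25.8
```

```bash
python3 -c "
from comp import *
s=env.observe();print(s['time_s'],s['position'],s['ft_force'],s['grip_width'])
a=get('side','s4')['frame'];b=get('wrist','w4')['frame']
c=np.hstack([cv2.resize(a[90:290,180:380],(400,400)),cv2.resize(b,(400,300))[:, :].repeat(1,0) if 0 else np.pad(cv2.resize(b,(400,300)),((0,100),(0,0),(0,0)))])
cv2.imwrite('pics/c4.png',c[:,:,::-1])"
```

```text
13.25 [0.52232991 0.12879989 0.23313308] [-0.75120867  0.55730263 -2.41506596] 0.039476321831295784
```

View pics/c4.png

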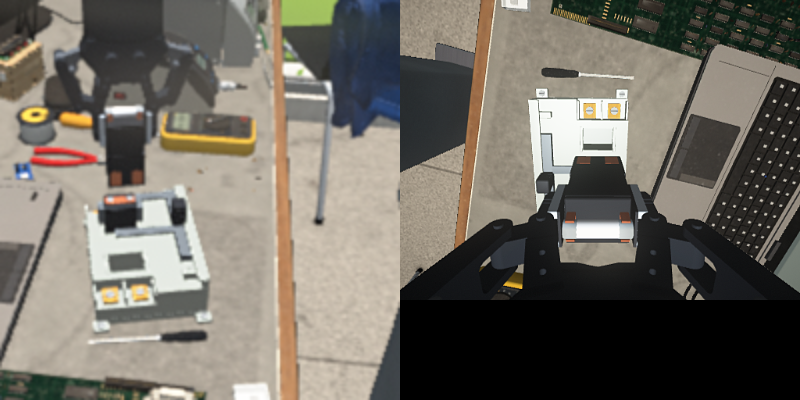

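The side view shows the fuse carrier at (125,150), held upright and well above the base. Its well is empty at (127,262), and the link carrier is still seated at (122,210). The wrist view shows the white fuse on the held carrier and the other items where they were.

```bash
python3 -c "
from rig import env
print(env.close_job())"
```

```text
the job is handed in; nothing more can be done
None
```

Job handed in at about 13 s: the interlock bar is at its off stop, and the fuse carrier is drawn and held upright and still by its pinched catches, its foot about 12 cm above the deck (8 cm above the knob, the highest point), with the link carrier still plugged in and nothing else touched.

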